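# Close up the exposure box and hold its cover down

## Task

Close up the loaded exposure box: push its drawer fully home, then pick up the cover plate and tuck its plain end (the end away from the upright rib) a good 2 to 3 cm under the box's hinged metal flap, square between the side rails, without lifting the flap. Press the plate flat down on the deck against the sprung seal bar and finish while still holding it pressed flat: do not let go. Leave the bottle, jar, beaker and spatula where they are.

Things in the scene. Friction and masses are not known exactly. Their poses are not given: they have to be found in the camera images.
- exposure_box: Grey metal box fixed to the bench, 250 (x) x 160 (y) mm; origin under its centre on the bench, z up. Flat deck at z = 55 mm. Side rails on it, 8 mm high, inner faces at y = +-65, from x = -125 to +80. A block, top z = 67, fills the deck from x = +80 to +125; its face is the stop beneath the flap. Metal flap over the deck's +x end (see lap_mouth). The drawer comes out of the -y side.
- lap_mouth (a point): Point on the deck, x = +35, y = 0, z = 55 mm in the box's frame (same axes), where the lap begins; it runs 45 mm in +x to the stop. The flap, hinged at box x = +105, 150 wide, 4 thick, has its underside 12 mm above the deck as far as this point; nearer (-x) its lip bends up 32 degrees and ends at box x = +20, underside z = 77: a mouth 20 mm high that opens to -x.
- flap (a joint): Hinge angle of the flap, rad: 0 = lying in its place (its start), grows as its lip is lifted. It weighs 150 g and only gravity holds it down. Leave it down: lifted means more than about 0.08 rad (6 mm at the lip).
- drawer (a joint): How far the drawer is out, m: 0 = fully home; starts 0.04 to 0.075; slides along the box's y axis and shuts in +y, light friction of about 1.5 N; home is a rigid stop.
- drawer_face (a point): Centre of the outer face of the drawer front (it looks to the box's -y and moves with the drawer), 23 mm above the bench. The front is 220 mm wide (box x), from 9 to 47 mm above the bench. No knob: push on the face. When home the face is at box y = -90 mm.
- seal (a joint): Downward travel of the sprung rubber seal bar, m: 0 = up (start). The bar (12 x 90 mm) lies across the deck at box x = -65 mm and stands 6 mm above it; 0.006 = pressed flush with the deck. It takes 5 N to start it and 8 N to press it flush, far more than the cover's weight.
- cover: Loose grey plastic plate, 150 (x) x 110 (y) x 5 mm, about 160 g, flat on the bench at the start on the box's +y side; origin under its centre, z up. An upright rib, 10 thick (x), 70 long (y), stands on it, centred at x = -45, y = 0, from z = 5 to z = 37 mm. To be tucked +x end first, its x axis along the box's x.
- cover_edge (a point): Middle of the cover's +x end, on the underside (x = +75, y = 0, z = 0 in the cover's frame): the edge to tuck. Well tucked, it lies at box x = +55 to +75 mm.
- rib_top (a point): Middle of the rib's top edge (x = -45, y = 0, z = 37 mm in the cover's frame).
- reagent_bottle: Bystander: brown bottle, 64 mm across, 160 mm tall, origin under its centre.
- jar: Bystander: clear glass jar, 60 mm across, 80 mm tall, origin under its centre.
- beaker: Bystander: glass beaker, 70 mm across, 90 mm tall, origin under its centre.
- spatula: Bystander: spatula lying on the bench, 180 mm long.
Not all that is in view belongs to the job. Of the things shaped like the cover, the grey one is meant.

How it is judged:
By the outcome, as a careful person would: the job done as asked, in the order asked, and still so for the second after the job is handed in, while the arm keeps its last pose, push and grip.
It also fails if it takes over 58 s, if anything falls off the work surface, if the arm or the gripper's body presses on something with over 40 N, if the wrist force passes 120 N, or if a joint passes its speed limit or range.

## Robot

A 7-joint arm with a two-finger parallel gripper is mounted at the origin on the work surface. World frame = base frame: x ahead of the robot, y to its left, z up, the work surface at z = 0. Lengths are in mm, angles in rad, forces in N, time in s.
With the tool pointing down it reaches from about 350 to 900 mm from the base axis. Payload 8.1 kg.
Tool frame: the origin (TCP) lies midway between the tips of the shut fingers; the grasp point (between the pads) lies 19 mm behind it; z points along the fingers, y is the line along which they close (so a half turn about z gives the same grasp; the last joint's range is limited). The gripper opens to 85 mm and grips with 20 to 120 N. Pads are 22 mm wide; open, the fingers measure 114 mm over their backs; the gripper's body (76 mm by 85 mm) begins 54 mm behind the grasp point. The pads swing forward as they close: fully open they stand 13 mm farther back than shut.
Start: joints at [1.199, 0.434, 0.025, 1.573, -0.012, 1.134, -0.075], TCP at [165.96, -602.577, 231.323] pointing down, gripper open.
Joint ranges: [-2.62, 2.62], [-0.44, 2.09], [-1.27, 1.32], [0.08, 2.57], [-1.32, 4.46], [0.12, 2], [-2.74, 2.74]. Speed limits (rad/s): [2.22, 2.22, 3.01, 3.01, 3.14, 3.14, 3.14].

## Interface

Orientations are given as a unit quaternion [w, x, y, z].
In Python, from cell import env gives the robot as it stands.
- The arm moves only by the tool carry_out, never from a script. Its argument "moves" is a list of rows, each a list of 7 numbers: the turn, a rotation vector about the world's x, y, z in rad, then the shift along the world's x, y, z in mm, then the finger opening in mm, from 0 to 85.4. In form: [[wx, wy, wz, dx, dy, dz, hand], ...]. A call has 1 to 20 rows; each row shifts and turns the commanded pose from where the row before left it; what a row does not reach is not made up. A row lasts 1/8 s, in which the tool goes at most 62.5 mm and 10.7 degrees, less where a joint would pass 70% of its speed; a pose out of reach is approached as far as the arm can. A call is refused whole if a number of a shift passes 62.5 or a number of a turn 0.188, either way. A call with a gripper value outside its range is refused whole. The fingers move at their own pace and stop on an object; "grip_force" is the grip in N (left out, the last holds). Time passes only in rows, so rows that do not move let the fingers close. It gives the time, the measured TCP pose, the force, the opening and the grip force at its end, in the units of the state.
- env.get_state(): the state, without advancing time (a new reading comes with each control period).
- env.get_image(name): name is "scene" or "top" or "wrist"; returns a dict with "pixels" (420x560x3 uint8, blue, green, red), "camera_matrix" (3x3 intrinsics, pixels), "k1" (the pictures are not rectified: a ray, as slopes to the right and down, at radius r is drawn at 1 + k1 r^2 times it, then the intrinsics apply), "R" (3x3) and "t" (3): a world point X has camera coordinates R X + t. Camera axes: x right, y down, z forward; pixel columns grow to the right and rows downward; lengths in mm; the calibration is good to about 2 mm. A picture is of the moment at which its call begins. There is no depth.
- env.finish_job(): hands the job in; it is judged then, once.
Trained networks look in a picture, given as the dict that the camera call returned (one of the last four; its "shot" number tells which), for a name from the list of things; names that differ only in an ending like _2 or _b are one class to them, and where a whole thing is asked for, a point or a joint stands for the part that bears it (a point fixed in the world has none). Each returns a list of dicts, best first, with "score" (0 to 1); they miss things now and then, are a little off and sometimes report something else, mostly with a low value. They report only what shows in the picture. A call takes as long as a camera call. They do not tell look-alikes from the thing itself.
- env.boxes_of(picture, target): "extent" ([centre column, centre row, width, height] in pixels, round what is visible of it).
- env.pinpoint(picture, target): "location" ([column, row] in pixels: a listed point, or the origin of a listed thing).
The state is a dict: "clock": time; "q": joint angles; "joint_vel": joint speeds; "joint_efforts": joint torques, N m; "position": TCP position; "eef_rot": TCP orientation; "ft_force": force on the tool from outside, world axes, zero at the start; "moment": the same for the moment, N m; "gripper_width": opening from 0.0 (shut) to 1.0 (fully open); "finger_force": force on a finger pad.
Only numpy, scipy, OpenCV 4.12 (cv2) and the standard library are available. Lean on these libraries where they do the work, as an engineer would, in place of code of your own. Each camera call takes 0.05 s, during which the arm holds its last target. There are 200 camera calls.

## Working session

There is one attempt and no reset: what is moved stays moved. The work goes in short steps, Python scripts to look and compute and a tool call to move; the robot and the scene stay as the last step left them, time stands still between calls to the robot, and variables do not carry over. Pictures are saved under pics/ and viewed, at most 10 in all, crops included, and the job is handed in when it is done.

Besides the shell and the picture viewer there is one more tool, called after "Call:" as a command line: name --pt "numbers of a row" for each row, then --argument value for the rest. carry_out: Moves the arm, as the interface text tells. Its arguments: {"type":"object","properties":{"moves":{"type":"array"},"grip_force":{"type":"number"}},"required":["moves"]}

```bash
mkdir -p pics
cat > h.py <<'E'
import numpy as np, cv2, json
from cell import env
def ray(im,uv):
    K=np.array(im["camera_matrix"],float);k1=im["k1"]
    d=(np.array(uv,float)-K[:2,2])/[K[0,0],K[1,1]]
    u=d.copy()
    for _ in range(20): u=d/(1+k1*(u@u))
    R=np.array(im["R"],float);t=np.array(im["t"],float).ravel()
    return -R.T@t, R.T@np.array([u[0],u[1],1])
def onz(im,uv,z):
    o,d=ray(im,uv); return o+d*(z-o[2])/d[2]
def proj(im,X):
    K=np.array(im["camera_matrix"],float);R=np.array(im["R"],float);t=np.array(im["t"],float).ravel()
    c=R@np.array(X,float)+t;s=c[:2]/c[2];s=s*(1+im["k1"]*(s@s))
    return K[:2,:2]@s+K[:2,2]
E
python3 - <<'E'
from h import *
np.set_printoptions(precision=1,suppress=True)
ims=[]
for n in ("scene","top"):
    im=env.get_image(n);cv2.imwrite(f"pics/{n}0.png",im["pixels"]);ims.append(im)
    print(n,-np.array(im["R"]).T@np.array(im["t"]).ravel())
    for tg in ("exposure_box","lap_mouth","drawer_face","cover","cover_edge","rib_top","flap","seal","reagent_bottle","jar","beaker","spatula"):
        z={"lap_mouth":55,"drawer_face":23,"rib_top":37}.get(tg,0)
        print(tg,[(np.round(p["location"],1),round(p["score"],2),onz(im,p["location"],z)[:2]) for p in env.pinpoint(im,tg)[:3]] if tg not in("flap","seal") else '')
print(env.get_state())
E
```

```text
scene [1399.1  -66.6  896.1]
exposure_box [(array([231.5, 241.5]), 0.72, array([562. , -59.4]))]
lap_mouth [(array([228. , 238.4]), 0.69, array([600.6, -67.9]))]
drawer_face [(array([181.4, 250.1]), 0.59, array([ 590.8, -195. ])), (array([228.4, 237.9]), 0.31, array([568.5, -66.7]))]
cover [(array([433.9, 182.2]), 0.93, array([418.5, 614.3])), (array([176.1, 330.6]), 0.92, array([ 820.8, -213.5])), (array([332.1, 236.1]), 0.82, array([592.4, 224. ]))]
cover_edge [(array([459.6, 189.8]), 0.87, array([469. , 679.3])), (array([341. , 256.4]), 0.82, array([670.1, 228. ])), (array([175. , 361.7]), 0.81, array([ 899. , -216.2]))]
rib_top [(array([172.5, 306.4]), 0.9, array([ 778.2, -215.5])), (array([424.8, 168.8]), 0.81, array([389.8, 586.5])), (array([348.3, 139.5]), 0.81, array([184. , 390.5]))]
flap 
seal 
reagent_bottle [(array([334.2, 280.2]), 0.61, array([744.7, 188.5]))]
jar [(array([184.6, 198.2]), 0.76, array([ 353. , -186.3]))]
beaker [(array([230.8, 243.7]), 0.65, array([570. , -62.1])), (array([180.8, 201.4]), 0.24, array([ 366. , -198.1]))]
spatula [(array([390.2, 193.8]), 0.
[... 989 characters left out ...]
 0.74, array([748.8, 195.9])), (array([367.4, 201.5]), 0.67, array([ 574.4, -206.8]))]
jar [(array([360.3, 271.1]), 0.79, array([ 359.4, -181.9]))]
beaker [(array([436. , 289.2]), 0.73, array([ 303.8, -418.6]))]
spatula [(array([152.2, 242.2]), 0.88, array([442.5, 455.8]))]
{'clock': 1.1, 'q': array([ 1.2,  0.4,  0. ,  1.6, -0. ,  1.1, -0.1]), 'joint_vel': array([ 0.,  0.,  0., -0., -0.,  0., -0.]), 'joint_efforts': array([ -0. , -67. ,   1. , -31.7,   0. ,   0. ,  -0. ]), 'position': array([ 166. , -602.6,  231.3]), 'eef_rot': array([ 0. ,  1. ,  0.1, -0. ]), 'ft_force': array([-0.7,  0.1,  0.1]), 'moment': array([-0. ,  0. ,  0.1]), 'finger_force': 0.0, 'gripper_width': 0.9951051284394938}
```

```bash
python3 -c "
import cv2,numpy as np
a=cv2.imread('pics/scene0.png');b=cv2.imread('pics/top0.png')
print(a.shape)"
```

```text
(420, 560, 3)
```

View pics/scene0.png

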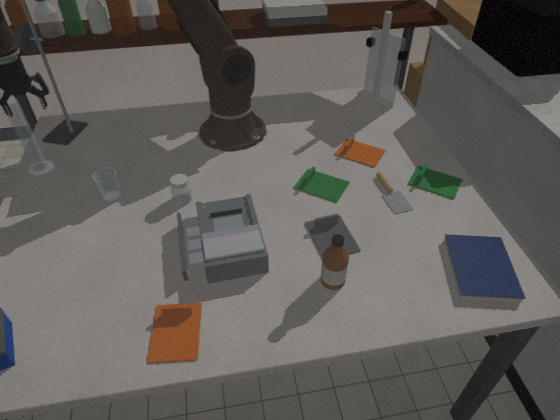

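View pics/top0.png

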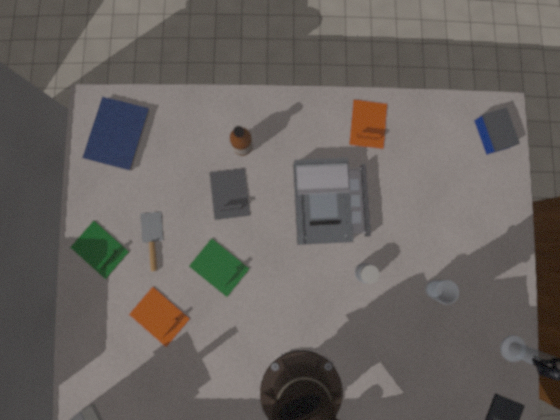

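The scene and top views show six plates: orange at top (369,124) and (160,316), green at (100,248) and (219,267), the grey one at (230,193) (scene (332,237)), plus a blue book at (116,133). The grey plate on the box's +y side fits the description. I'll confirm it in an enlarged crop with model overlays.

```bash
cat >> h.py <<'E'
def P(pose,pts):
    x,y,a=pose;c,s=np.cos(a),np.sin(a)
    pts=np.atleast_2d(np.array(pts,float))
    return np.c_[x+c*pts[:,0]-s*pts[:,1],y+s*pts[:,0]+c*pts[:,1],pts[:,2]]
def loop(im,img,pose,pts,col,sc,off,closed=True):
    q=np.array([(proj(im,X)-off)*sc for X in P(pose,pts)])
    cv2.polylines(img,[np.round(q*16).astype(np.int32).reshape(-1,1,2)],closed,col,1,cv2.LINE_AA,4)
E
python3 - <<'E'
from h import *
np.set_printoptions(precision=1,suppress=True)
for n in ("top",):
    im=env.get_image(n)
    off=np.array([195,130]);sc=4
    img=cv2.resize(im["pixels"][130:270,195:395],None,fx=sc,fy=sc,interpolation=cv2.INTER_CUBIC)
    img=cv2.convertScaleAbs(img,alpha=1.5,beta=20)
    cv2.imwrite("pics/crop1.png",img)
    for tg in("cover","rib_top","cover_edge"):
        print(tg,[(np.round(p["location"],1),round(p["score"],2)) for p in env.pinpoint(im,tg)])
E
```

```text
cover [(array([228.5, 191.2]), 0.92), (array([216.6, 267.2]), 0.87), (array([102.2, 245.5]), 0.85), (array([160.5, 314.4]), 0.81), (array([369.2, 127.8]), 0.65), (array([362. , 199.1]), 0.23)]
rib_top [(array([107.5, 261.4]), 0.91), (array([229.7, 275.9]), 0.87), (array([163.8, 329.6]), 0.85), (array([231.8, 207.8]), 0.72), (array([372. , 132.9]), 0.63)]
cover_edge [(array([199.4, 252.3]), 0.8), (array([ 82.3, 234. ]), 0.79), (array([221.4, 171.7]), 0.76), (array([143.1, 295.7]), 0.69), (array([369.2, 102.8]), 0.62), (array([231.9, 206.9]), 0.45)]
```

View pics/crop1.png

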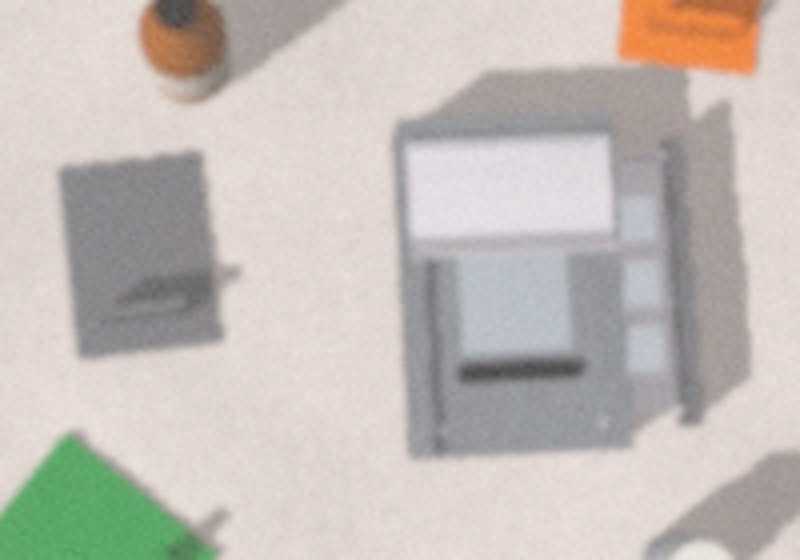

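The crop shows the grey plate with corners at about (60,168), (202,153), (220,338), (80,355), and its rib near the bottom (-x) end: this is the cover. The box is on the right with its white flap at the top (+x) and the drawer out to the right (-y).

Run:
```python
from h import *
from scipy.optimize import least_squares
np.set_printoptions(precision=3,suppress=True)
im=env.get_image("top");f=lambda l:[np.array(p)/4.+[195,130]-0.375 for p in l]
def fit(pts,uv,x0):
    r=least_squares(lambda p:np.concatenate([proj(im,X)-u for X,u in zip(P(p,pts),uv)]),x0,x_scale=[10,10,.05],loss="soft_l1")
    print(r.x,r.fun.reshape(-1,2).round(1).tolist());return r.x
c=fit([[75,55,5],[75,-55,5],[-75,-55,5],[-75,55,5]],f([(60,168),(202,153),(220,338),(80,355)]),[592,224,.1])
b=fit([[125,80,67],[125,-75,67],[-125,80,63],[-125,-80,63]],f([(398,122),(613,118),(410,458),(632,445)]),[560,-60,0.])
# drawer face
for v in [(672,140),(700,420)]: print(onz(im,f([v])[0],47))
print(P(b,[[0,-90,0],[35,0,55],[-65,0,55]]))
sc_im=env.get_image("scene")
for p in env.pinpoint(sc_im,"drawer_face"):print(p)
```

```text
[596.329 220.762   0.122] [[0.0, -0.7], [-0.2, -0.8], [0.5, 0.8], [-0.3, 0.6]]
[566.936 -59.962   0.037] [[0.6, -0.7], [-1.0, -0.9], [0.5, 0.3], [-0.2, 1.9]]
[ 680.587 -182.106   47.   ]
[ 469.562 -199.921   47.   ]
[[ 570.279 -149.9      0.   ]
 [ 601.912  -58.662   55.   ]
 [ 501.981  -62.377   55.   ]]
{'location': [180.3, 246.8], 'score': 0.63}
```

Call:
carry_out --pt "0 0 0.16 40 33 0 0" --pt "0 0 0.16 40 33 0 0" --pt "0 0 0.16 40 33 0 0" --pt "0 0 0.16 40 33 0 0" --pt "0 0 0.16 40 33 0 0" --pt "0 0 0.16 40 33 0 0" --pt "0 0 0.16 40 33 0 0" --pt "0 0 0.16 40 33 0 0" --pt "0 0 0.16 40 33 0 0" --pt "0 0 0.16 40 33 0 0" --pt "0 0 0 0 0 0 0" --pt "0 0 0 0 0 0 0"

```text
clock: 2.95
position: [565.6, -273.0, 231.0]
eef_rot: [-0.0, 0.595, 0.804, -0.0]
ft_force: [-0.7, -0.7, -0.7]
gripper_width: -0.002
finger_force: 0.0
```

Run:
```python
from h import *
from scipy.spatial.transform import Rotation as R
np.set_printoptions(precision=3,suppress=True)
s=env.get_state();print(s["clock"],s["q"],s["position"],s["eef_rot"],s["ft_force"])
q=s["eef_rot"];print(R.from_quat([*q[1:],q[0]]).as_matrix())
im=env.get_image("wrist");cv2.imwrite("pics/w1.png",im["pixels"])
print(-np.array(im["R"]).T@np.array(im["t"]).ravel(),im["R"])
for tg,z in(("exposure_box",0),("lap_mouth",55),("drawer_face",23)):
    for p in env.pinpoint(im,tg): print(tg,p,onz(im,p["location"],z))
```

```text
2.95 [ 0.664  0.484 -0.449  1.535  0.221  1.174  0.471] [ 565.571 -273.049  231.032] [-0.     0.595  0.804 -0.   ] [-0.716 -0.661 -0.693]
[[-0.293  0.956 -0.001]
 [ 0.956  0.293 -0.   ]
 [-0.    -0.001 -1.   ]]
[ 546.482 -208.108  374.269] [[ 0.956  0.293  0.001]
 [ 0.282 -0.922  0.265]
 [ 0.078 -0.254 -0.964]]
exposure_box {'location': [340.6, 7.4], 'score': 0.97} [572.164 -58.503   0.   ]
drawer_face {'location': [307.7, 128.9], 'score': 0.59} [ 576.371 -195.95    23.   ]
```

View pics/w1.png

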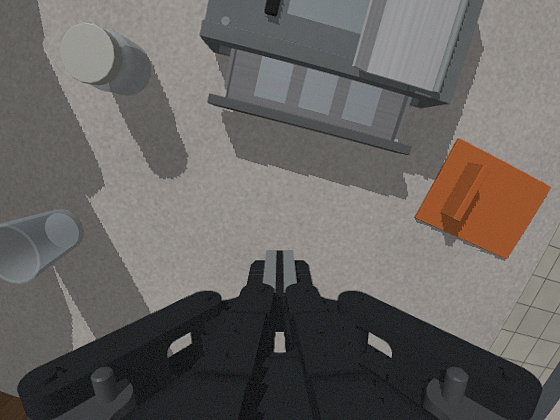

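The wrist view shows the drawer front's top edge from about (208,101) to (409,152), the box's front edge above it at (203,35)–(447,103), and nothing between the fingers and the drawer.

Run:
```python
from h import *
np.set_printoptions(precision=3,suppress=True)
im=env.get_image("wrist")
a,b=onz(im,(208,102),47),onz(im,(409,153),47)
print(a,b,np.linalg.norm(a-b),np.arctan2(*(b-a)[[1,0]]))
a,b=onz(im,(202,28),55),onz(im,(447,97),67)
print(a,b,np.arctan2(*(b-a)[[1,0]]))
```

```text
[ 467.631 -201.753   47.   ] [ 686.217 -188.787   47.   ] 218.97013303390904 0.05924612545006009
[ 447.036 -137.155   55.   ] [ 693.258 -128.006   67.   ] 0.037139828269042975
```

Call:
carry_out --pt "0 0 -0.12 5 10 -50 0" --pt "0 0 -0.12 5 10 -50 0" --pt "0 0 0 0 10 -50 0" --pt "0 0 0 0 8 -40 0" --pt "0 0 0 0 0 -13 0" --pt "0 0 0 0 15 0 0" --pt "0 0 0 0 10 0 0" --pt "0 0 0 0 10 0 0" --pt "0 0 0 0 10 0 0" --pt "0 0 0 -1 10 0 0" --pt "0 0 0 -1 10 0 0"

```text
clock: 4.58
position: [574.3, -169.0, 28.6]
eef_rot: [0.0, 0.686, 0.727, 0.0]
ft_force: [0.9, -1.7, 1.0]
gripper_width: 0.002
finger_force: 1.0
```

Call:
carry_out --pt "0 0 0 0 3 0 0" --pt "0 0 0 0 2 0 0" --pt "0 0 0 0 2 0 0"

```text
clock: 4.95
position: [573.7, -162.9, 28.2]
eef_rot: [-0.0, 0.687, 0.727, -0.0]
ft_force: [-1.3, -2.3, 0.2]
gripper_width: -0.003
finger_force: 0.8
```

Call:
carry_out --pt "0 0 0 0 2 0 0" --pt "0 0 0 0 2 0 0" --pt "0 0 0 0 1 0 0"

```text
clock: 5.32
position: [573.6, -160.3, 28.2]
eef_rot: [0.001, 0.687, 0.727, -0.001]
ft_force: [-0.2, -10.2, 1.1]
gripper_width: 0.003
finger_force: 5.1
```

Call:
carry_out --pt "0 0 0 0 1.5 0 0" --pt "0 0 0 0 0 0 0"

```text
clock: 5.58
position: [573.6, -160.3, 28.2]
eef_rot: [0.001, 0.688, 0.726, -0.002]
ft_force: [0.2, -11.9, -1.3]
gripper_width: -0.003
finger_force: 6.1
```

Call:
carry_out --pt "0 0 0 0 -20 0 0" --pt "0 0 0 0 -20 20 0" --pt "0 0 0 0 0 60 40" --pt "0 0 0 0 0 60 85" --pt "0 0 0 0 0 60 85" --pt "0 0 0 0 0 0 85"

```text
clock: 6.32
position: [576.7, -196.6, 233.6]
eef_rot: [0.004, 0.686, 0.727, 0.002]
ft_force: [0.7, -0.0, -0.6]
gripper_width: 0.847
finger_force: 0.0
```

Run:
```python
from h import *
np.set_printoptions(precision=3,suppress=True)
im=env.get_image("wrist");cv2.imwrite("pics/w2.png",im["pixels"])
import pickle;pickle.dump(im,open("w2.pkl","wb"))
for tg,z in(("exposure_box",0),("lap_mouth",55),("drawer_face",23)):
    for p in env.pinpoint(im,tg): print(tg,p,onz(im,p["location"],z))
```

```text
exposure_box {'location': [277.4, 69.8], 'score': 0.7} [569.659 -59.735   0.   ]
lap_mouth {'location': [313.7, 57.0], 'score': 0.97} [604.793 -55.695  55.   ]
drawer_face {'location': [278.1, 149.3], 'score': 0.7} [ 575.465 -148.888   23.   ]
```

View pics/w2.png

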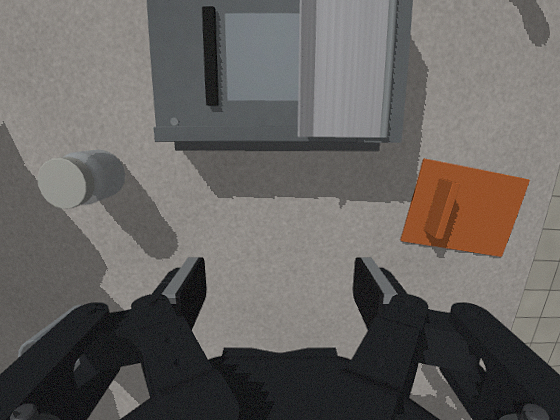

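Drawer is home: only its front lip shows below the box's edge at (175–380,147). The seal bar ends at (211,105) and the flap spans (299,137)–(389,138).

Run:
```python
from h import *
import pickle
from scipy.optimize import least_squares
np.set_printoptions(precision=3,suppress=True)
im=pickle.load(open("w2.pkl","rb"))
pts=[[-71,-45,61],[-59,-45,61],[20,-75,80],[105,-75,71],[-125,-80,63],[-110,-90,47],[110,-90,47]]
uv=[(205,105),(218,105),(299,137),(389,137),(154,129),(175,150),(380,150)]
r=least_squares(lambda p:np.concatenate([proj(im,X)-u for X,u in zip(P(p,pts),uv)]),[567,-60,.05],x_scale=[10,10,.05],loss="soft_l1")
print(r.x,r.fun.reshape(-1,2).round(1).tolist())
for x in(-65,-55,0,65):print(x,P(r.x,[[x,0,55]]))
```

```text
[569.893 -58.217   0.054] [[1.1, -0.4], [0.2, -0.4], [-0.1, -1.0], [-5.2, -0.1], [0.7, 12.0], [0.0, -0.1], [-0.5, 0.7]]
-65 [[504.988 -61.719  55.   ]]
-55 [[514.973 -61.18   55.   ]]
0 [[569.893 -58.217  55.   ]]
65 [[634.799 -54.715  55.   ]]
```

Call:
carry_out --pt "0 0 0 -4 50 0 85" --pt "0 0 0 -4 50 0 85" --pt "0 0 0 -4 50 0 85" --pt "0 0 0 -4 50 0 85" --pt "0 0 0.035 -4 50 0 85" --pt "0 0 0.035 -4 50 0 85" --pt "0 0 0 0 0 0 85" --pt "0 0 0 0 0 0 85"

```text
clock: 7.52
position: [549.4, 103.2, 226.9]
eef_rot: [-0.001, 0.66, 0.751, -0.001]
ft_force: [-0.3, 0.0, 0.8]
gripper_width: 0.995
finger_force: 0.0
```

Run:
```python
from h import *
np.set_printoptions(precision=3,suppress=True)
im=env.get_image("wrist");cv2.imwrite("pics/w3.png",im["pixels"])
import pickle;pickle.dump(im,open("w3.pkl","wb"))
for tg,z in(("cover",0),("rib_top",37),("cover_edge",0)):
    for p in env.pinpoint(im,tg): print(tg,p,onz(im,p["location"],z))
```

```text
cover {'location': [332.9, 90.7], 'score': 0.97} [596.588 224.045   0.   ]
cover {'location': [136.7, 38.2], 'score': 0.83} [368.196 253.685   0.   ]
cover {'location': [279.9, 305.3], 'score': 0.45} [571.959 -59.889   0.   ]
rib_top {'location': [96.6, 66.0], 'score': 0.95} [343.5   214.542  37.   ]
rib_top {'location': [295.9, 85.2], 'score': 0.78} [552.346 218.913  37.   ]
cover_edge {'location': [465.3, 408.3], 'score': 0.82} [ 900.814 -219.482    0.   ]
cover_edge {'location': [399.4, 91.4], 'score': 0.7} [673.551 234.398   0.   ]
```

View pics/w3.png

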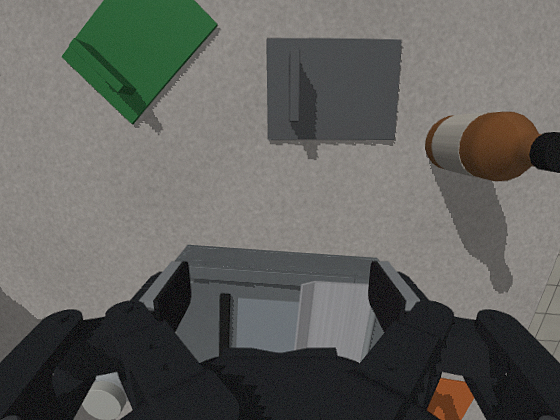

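The grey cover shows with corners (267,38), (402,40), (396,140), (269,139), and its rib top edge runs from (294,51) to (294,121). The bottle at (490,145) is well to the right.

Run:
```python
from h import *
import pickle
from scipy.optimize import least_squares
np.set_printoptions(precision=3,suppress=True)
im=pickle.load(open("w3.pkl","rb"))
pts=[[-75,55,5],[75,55,5],[75,-55,5],[-75,-55,5],[-45,35,37],[-45,-35,37]]
uv=[(267,38),(402,40),(396,140),(269,139),(294,51),(294,121)]
r=least_squares(lambda p:np.concatenate([proj(im,X)-u for X,u in zip(P(p,pts),uv)]),[597,222,.12],x_scale=[10,10,.05],loss="soft_l1")
print(r.x,r.fun.reshape(-1,2).round(1).tolist())
print(P(r.x,[[-45,0,37]]))
```

```text
[596.404 223.693   0.133] [[-0.3, 0.2], [0.0, -0.5], [-1.2, 0.1], [-1.0, 1.0], [1.4, -1.0], [1.0, 0.3]]
[[551.804 217.712  37.   ]]
```

Call:
carry_out --pt "0 0 0 1 50 0 60" --pt "0 0 0 1 50 -20 60" --pt "0 0 0 0.5 14.5 -50 60" --pt "0 0 0 0 0 -50 60" --pt "0 0 0 0 0 -40 60" --pt "0 0 0 0 0 -20 60" --pt "0 0 0 0 0 -15 60" --pt "0 0 0 0 0 0 60" --pt "0 0 0 0 0 0 60"

```text
clock: 8.85
position: [553.2, 218.6, 34.3]
eef_rot: [0.0, 0.661, 0.751, 0.001]
ft_force: [-0.4, -0.2, -0.1]
gripper_width: 0.702
finger_force: 0.0
```

Call:
carry_out --grip_force 70 --pt "0 0 0 -1 -0.5 -12 60" --pt "0 0 0 0 0 -10 60" --pt "0 0 0 0 0 0 40" --pt "0 0 0 0 0 0 20" --pt "0 0 0 0 0 0 0" --pt "0 0 0 0 0 0 0" --pt "0 0 0 0 0 0 0" --pt "0 0 0 0 0 0 0"

```text
clock: 9.85
position: [551.7, 218.1, 11.7]
eef_rot: [0.0, 0.66, 0.751, 0.0]
ft_force: [-1.2, -0.3, 5.8]
gripper_width: 0.098
finger_force: 69.4
```

Call:
carry_out --pt "0 0 0 0 0 10 0" --pt "0 0 0 0 0 30 0" --pt "0 0 0 0 0 45 0" --pt "0 0 0 0 0 40 0" --pt "0 0 -0.011 -16 -25 0 0" --pt "0 0 -0.011 -16 -43 0 0" --pt "0 0 -0.011 -16 -43 0 0" --pt "0 0 -0.011 -16 -43 0 0" --pt "0 0 -0.011 -16 -43 0 0" --pt "0 0 -0.011 -16 -43 0 0" --pt "0 0 -0.01 -16 -43 0 0" --pt "0 0 0 0 0 0 0" --pt "0 0 0 0 0 0 0" --pt "0 0 0 0 0 0 0"

```text
clock: 11.6
position: [439.9, -63.8, 136.5]
eef_rot: [0.0, 0.688, 0.726, 0.0]
ft_force: [0.6, 0.7, -2.1]
gripper_width: 0.103
finger_force: 68.6
```

Run:
```python
from h import *
np.set_printoptions(precision=3,suppress=True)
print(env.get_state()["position"])
im=env.get_image("wrist");cv2.imwrite("pics/w4.png",im["pixels"])
import pickle;pickle.dump(im,open("w4.pkl","wb"))
```

```text
[439.94  -63.829 136.509]
```

View pics/w4.png

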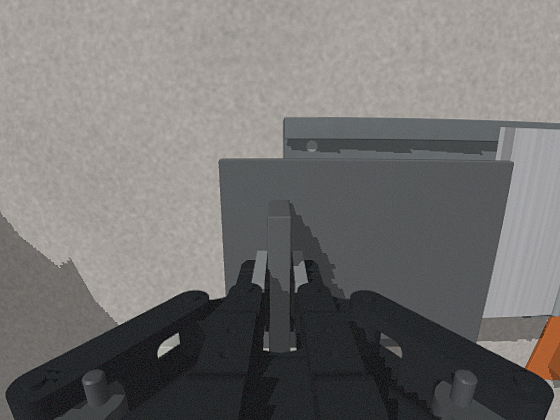

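The plate is held level, with its far side edge from (220,159) to (512,160) and the rib end at (279,202). The flap is visible at right, (498,128)–(482,318).

Run:
```python
from h import *
import pickle
from scipy.optimize import least_squares
np.set_printoptions(precision=3,suppress=True)
im=pickle.load(open("w4.pkl","rb"))
z=124.5
pts=[[-75,55,z+5],[75,55,z+5],[-45,35,z+37]]
uv=[(220,159),(513,160),(279,202)]
r=least_squares(lambda p:np.concatenate([proj(im,X+np.array([0,0,p[3]]))-u for X,u in zip(P(p[:3],pts),uv)]),[485,-61,.054,0],x_scale=[10,10,.05,5])
print(r.x,r.fun.reshape(-1,2).round(1).tolist())
n=P(r.x[:3],[[75,0,0],[-45,0,0]]);print(n)
b=np.array([569.9,-58.2]);c,s=np.cos(.054),np.sin(.054)
print((n[:,:2]-b)@np.array([[c,-s],[s,c]]))
# box check with same picture: rail far corner
print(onz(im,(285,118),63),P([569.9,-58.2,.054],[[-125,80,63]]))
```

```text
[485.554 -59.516   0.044  -2.73 ] [[0.1, -6.0], [-1.9, -1.6], [1.3, 6.2]]
[[560.48  -56.196   0.   ]
 [440.598 -61.508   0.   ]]
[[  -9.298    2.51 ]
 [-129.292    3.676]]
[440.576  13.288  63.   ] [[440.764  14.937  63.   ]]
```

Call:
carry_out --pt "-0.005 0.09 0 0 -1.5 0 0" --pt "0 0 0.008 0 0 -20 0" --pt "0 0 0 0 0 -20 0" --pt "0 0 0 0 0 -10 0" --pt "0 0 0 0 0 -6 0" --pt "0 0 0 0 0 0 0" --pt "0 0 0 0 0 0 0"

```text
clock: 12.52
position: [439.9, -66.5, 80.8]
eef_rot: [-0.03, 0.685, 0.727, -0.033]
ft_force: [-0.0, 0.6, -2.3]
gripper_width: 0.105
finger_force: 68.7
```

Run:
```python
from h import *
from scipy.spatial.transform import Rotation as R
np.set_printoptions(precision=3,suppress=True)
q=env.get_state()["eef_rot"];print(R.from_quat([*q[1:],q[0]]).as_matrix())
im=env.get_image("wrist");cv2.imwrite("pics/w5.png",im["pixels"])
```

```text
[[-0.06   0.994 -0.089]
 [ 0.998  0.06  -0.006]
 [-0.001 -0.089 -0.996]]
```

View pics/w5.png

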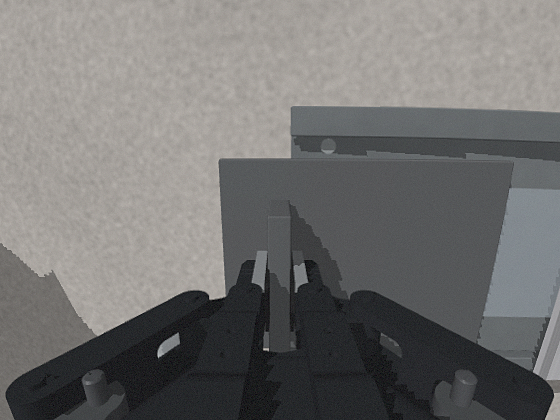

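The held plate sits inside the rail, its edge (row 159) a clear gap from the rail's inner face (row ~137–150); nose is short of the flap's lip at (545,300). Advancing.

Call:
carry_out --pt "0 0 0 10 0.5 0 0" --pt "0 0 0 10 0.5 0 0" --pt "0 0 0 10 0.5 0 0" --pt "0 0 0 10 0.5 0 0" --pt "0 0 0 10 0.5 0 0" --pt "0 0 0 0 0 0 0"

```text
clock: 13.32
position: [490.3, -63.9, 80.2]
eef_rot: [-0.031, 0.685, 0.727, -0.033]
ft_force: [-0.6, 0.4, -1.6]
gripper_width: 0.1
finger_force: 68.8
```

Call:
carry_out --pt "0.001 -0.02 0 3 0.2 -2.4 0" --pt "0.001 -0.02 0 3 0.2 -2.4 0" --pt "0 0 0 6 0.3 0 0" --pt "0 0 0 6 0.3 0 0" --pt "0 0 0 6 0.3 0 0" --pt "0 0 0 0 0 0 0"

```text
clock: 14.08
position: [514.2, -62.6, 75.5]
eef_rot: [-0.017, 0.685, 0.728, -0.018]
ft_force: [-0.9, 0.2, -1.1]
gripper_width: 0.104
finger_force: 68.8
```

Run:
```python
from h import *
im=env.get_image("wrist");im2=env.get_image("scene")
a=im["pixels"];b=cv2.resize(im2["pixels"][180:300,150:300],(525,420),interpolation=cv2.INTER_CUBIC)
cv2.imwrite("pics/w6.png",cv2.resize(np.hstack([a,b]),None,fx=.73,fy=.73))
s=env.get_state();print(s["position"],s["ft_force"])
```

```text
[513.397897   -62.69430792  75.43100121] [ 0.62621965 -0.43160809 -1.59117238]
```

View pics/w6.png

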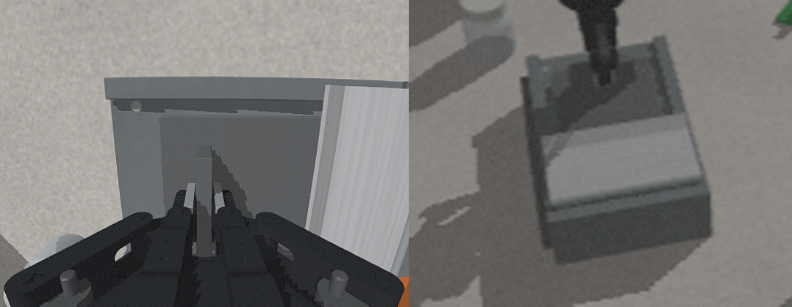

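Call:
carry_out --pt "0.0005 -0.012 0 0 0 -2.2 0" --pt "0.0005 -0.013 0 0 0 -2.2 0" --pt "0.0005 -0.012 0 0 0 -2.2 0" --pt "0.0005 -0.012 0 0 0 -2.2 0" --pt "0 0 0 0 0 0 0"

```text
clock: 14.8
position: [513.1, -62.8, 66.9]
eef_rot: [0.0, 0.686, 0.728, -0.001]
ft_force: [-3.4, 0.4, 6.0]
gripper_width: 0.101
finger_force: 70.1
```

Call:
carry_out --pt "0 0 0 0 0 -1 0" --pt "0 0 0 0 0 -1 0" --pt "0 0 0 0 0 0 0" --pt "0 0 0 0 0 0 0"

```text
clock: 15.3
position: [513.1, -62.8, 66.6]
eef_rot: [0.001, 0.686, 0.728, -0.001]
ft_force: [-11.8, -0.3, 31.6]
gripper_width: 0.104
finger_force: 73.9
```

Run:
```python
from h import *
from scipy.spatial.transform import Rotation as R
np.set_printoptions(precision=3,suppress=True)
s=env.get_state();q=s["eef_rot"];print(R.from_quat([*q[1:],q[0]]).as_matrix(),s["position"],s["ft_force"],s["moment"])
```

```text
[[-0.06   0.998 -0.   ]
 [ 0.998  0.06  -0.003]
 [-0.003 -0.    -1.   ]] [513.082 -62.833  66.606] [-11.805  -0.337  31.614] [ 0.134  2.4   -0.052]
```

Call:
carry_out --pt "0 0 0 -0.7 0 0.5 0" --pt "0 0 0 0 0 0 0" --pt "0 0 0 0 0 0 0"

```text
clock: 15.68
position: [513.1, -62.8, 66.6]
eef_rot: [0.001, 0.686, 0.728, -0.001]
ft_force: [-6.9, -0.3, 21.9]
gripper_width: 0.104
finger_force: 72.4
```

Run:
```python
from h import *
im=env.get_image("wrist");im2=env.get_image("scene")
a=im["pixels"];b=cv2.resize(im2["pixels"][180:300,150:300],(525,420),interpolation=cv2.INTER_CUBIC)
cv2.imwrite("pics/w7.png",cv2.resize(np.hstack([a,b]),None,fx=.73,fy=.73))
s=env.get_state();print(s["position"],s["ft_force"],s["moment"])
```

```text
[513.06681323 -62.81898791  66.62820441] [-6.61129392 -0.50582853 21.73068294] [0.10090293 1.42186119 0.00412311]
```

View pics/w7.png

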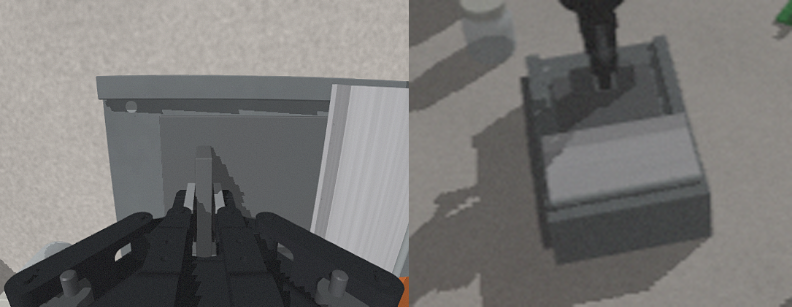

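The plate lies flat under the flap, square between the rails, and the flap looks unchanged. The height stayed at 66.6 mm between 32 N and 22 N, so it is seated hard. Handing in.

```bash
python3 -c "
from cell import env
print(env.finish_job())"
```

```text
the job is handed in; nothing more can be done
None
```

I handed the job in at about 16 s with the drawer pushed home against its stop. The grey cover is tucked roughly 28 mm under the flap, which looks unmoved, and the arm still holds it pressed flat at about 22 N. No verdict came back.

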